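# Load the alloy tester's sample changer and index it

### The job

Put the loose sample holder into the empty blue sleeve that stands at the brass loading mark of the sample changer, feeling for the bore because the sleeve floats, and press it gently past its catch until its brass flange rests on the sleeve. Then turn the black knob one click anticlockwise (seen from above), so that this holder faces the reading head, and let go. Do not turn the wheel backwards or past that click, do not force the holder, and leave the wooden disc, the hammer and the white tin where they are.

Things in the scene. Friction and masses are not known exactly. Their poses are not given: they have to be found in the camera images.
- holder: loose sample holder standing on the bench, 70 g. Origin: centre of its underside, z up its axis. From the bottom: steel plug 26 mm diameter, 16 mm long, 0.8 mm foot chamfer, catch groove 6 to 11 mm up; brass flange 37 mm diameter, 16 to 21 mm up; round steel stem 12 mm diameter, 21 to 51 mm up, to grip it by
- changer: fixed base of the sample changer, grey round foot 194 mm diameter; origin on the bench under the wheel's axis, z up. On it an aluminium wheel, 184 mm diameter, top 24 mm over the bench. A brass tongue at its -x side marks the loading station
- reading_head (a point): lens of the white reading head (36x44 mm, 66 mm tall, outer face 145 mm from the wheel's axis) fixed on the base, 60 degrees anticlockwise (seen from above) from the loading station; this point is 49 mm over the bench
- wheel (a joint): turn of the wheel in rad, growing anticlockwise seen from above; about 0 at the start. A click stop every 1.047 rad (60 degrees) pulls it in from nearly half a click away; turning over it takes about 0.4 N m. Six blue sleeves, 39 mm diameter, on a 70 mm radius: the next three anticlockwise from the loading station carry fixed holders (stems to 82 mm over the bench), the other two are not used
- load_pocket (a point): nominal middle of the mouth of the sleeve that starts at the loading station, level with its rim (46 mm over the bench); turns with the wheel. The real sleeve lies 2 to 3 mm off this point in an unknown direction and gives about 1 mm under a side push of 2.5 N. Bore 27.6 mm diameter, 18 mm deep, square-edged mouth, rim 5.7 mm wide
- catch (a point): nominal place of the catch in that bore, 8 mm below the rim: two sprung balls that resist the plug with about 8 N and then snap into its groove. When home, the flange lies on the rim and the holder's underside is 16 mm below the rim. A push of 35 N or more is too much
- knob (a point): middle of the black six-sided hand knob on the wheel's axis, 92 mm over the bench; knob 40 mm over the flats, 26 mm tall (79 to 105 mm over the bench), on a 22 mm thick column. Its x and y axes turn with the wheel; two of its flats face along x and -x, the others follow every 60 degrees.
- turned_disc: round wooden disc, 96 mm diameter, 18 mm thick, lying in front; bystander
- chasing_hammer: hammer with wooden handle, 206 mm long, lying in front; bystander
- solder_tin: round white tin, 49 mm diameter, 20 mm tall; bystander
There are look-alikes about, which are no part of the job. Leave any pink look-alike of the holder alone.

How it is judged:
By the outcome, as a careful person would: the job done as asked, in the order asked, and still so for the second after the job is handed in, with the robot touching nothing.
It also fails if it takes over 72 s, if anything falls off the work surface, if the arm or the gripper's body presses on something with over 40 N, if the wrist force passes 120 N, or if a joint passes its speed limit or range.

### The arm

A 7-joint arm with a two-finger parallel gripper is mounted at the origin on a cart in front of the work surface, level with it; the furniture and walls round the work are solid. World frame = base frame: x ahead of the robot, y to its left, z up, the work surface at z = 0. Lengths are in m, angles in rad, forces in N, time in s.
With the tool pointing down it reaches from about 0.4 to 0.85 m from the base axis. Payload 10.4 kg.
Tool frame: the origin (TCP) lies on the centre line of the jaws, within the pads' length; the fingertips stand 17 mm ahead of it and the grasp point (between the pads) lies 2 mm behind it (manip.tcp_to_tips is the distance from the TCP to the fingertips, in m); z points along the fingers, x is the direction in which the jaws open and shut, and the axes are right-handed (so a half turn about z gives the same grasp; the last joint's range is limited). The gripper opens to 85 mm and grips with 20 to 120 N. Pads are 22 mm wide; open, the fingers measure 114 mm over their backs; the gripper's body (76 mm by 85 mm) begins 54 mm behind the grasp point. The pads swing forward as they close: fully open they stand 13 mm farther back than shut.
Start: joints at [-1.136, 0.332, -0.065, 1.46, 0.022, 1.35, -0.088], TCP at [0.276, 0.561, 0.248] pointing down, gripper open.
Joint ranges: [-2.6, 2.6], [-0.5, 2.12], [-1.47, 1.34], [0.16, 2.42], [-1.27, 4.41], [0.06, 2.06], [-2.6, 2.6]. Speed limits (rad/s): [2.22, 2.22, 2.79, 2.79, 3.14, 3.14, 3.14].

### API

Orientations are given as a unit quaternion [x, y, z, w].
In Python, from workcell import manip gives the robot as it stands.
- The arm moves only by the shell command python3 -m pendant 'ROWS' [FORCE]. ROWS is JSON, a list of rows, each a list of 3 entries, a list of its own where there are three numbers: the shift along the world's x, y, z in cm, then the turn, a rotation vector about the world's x, y, z in degrees, then the closure in counts, from 0 (fully open) to 255 (shut). A call has 1 to 12 rows; each row shifts and turns the pose as measured when the row begins; what a row does not reach is not made up. A row lasts 1/8 s, in which the tool goes at most 62.5 mm and 10.7 degrees, less where a joint would pass 70% of its speed; a pose out of reach is approached as far as the arm can. A call is refused whole if a number of a shift passes 6.25 or a number of a turn 10.7, either way. A call with a gripper value outside its range is refused whole. The fingers move at their own pace and stop on an object; FORCE is the grip in N (left out, the last holds). Time passes only in rows, so rows that do not move let the fingers close. It gives the time, the measured TCP pose, the force and the opening at its end, in the units of the state.
- manip.get_obs(): the state, without advancing time (a new reading comes with each control period).
- manip.camera(name): name is "side" or "top"; returns a dict with "pixels" (384x512x3 uint8, red, green, blue), "range_z" (384x512 float32, m along the optical axis (not along the pixel's ray), 0 where there is no reading), "K" (3x3 intrinsics, pixels), "dist" ([k1, k2, p1, p2, k3] as OpenCV has them; the pictures are not rectified), "origin" and "rotation" of the camera in the world. Camera axes: x right, y down, z forward; pixel columns grow to the right and rows downward; lengths in m; the calibration is good to about 2 mm. A picture is of the moment at which its call begins.
- manip.hand_in(): hands the job in, once; it reports no verdict.
The state is a dict: "clock": time; "joint_pos": joint angles; "joint_velocities": joint speeds; "tau": joint torques, N m; "position": TCP position; "ee_rot": TCP orientation; "ft_force": force on the tool from outside, world axes, zero at the start; "torque": the same for the moment, N m; "grip_width": opening from 0.0 (shut) to 1.0 (fully open).
Only numpy, scipy, OpenCV 4.12 (cv2) and the standard library are available. Lean on these libraries where they do the work, as an engineer would, in place of code of your own. Each camera call takes 0.05 s, during which the arm holds its last target.

## Working session

There is one attempt and no reset: what is moved stays moved. The work goes in short steps, Python scripts to look and compute and a shell command to move; the robot and the scene stay as the last step left them, time stands still between calls to the robot, and variables do not carry over. Pictures are saved under pics/ and viewed, and the job is handed in when it is done.

```bash
ls; mkdir -p pics; cat > h.py <<'E'
import numpy as np, cv2
from workcell import manip
def snap(n):
    c=manip.camera(n); np.savez(f'{n}.npz',**{k:np.array(v) for k,v in c.items()}); return c
def load(n): return dict(np.load(f'{n}.npz'))
def rays(c,uv):
    uv=np.array(uv,float).reshape(-1,1,2)
    p=cv2.undistortPoints(uv,np.array(c['K']),np.array(c['dist'])).reshape(-1,2)
    d=np.c_[p,np.ones(len(p))]
    R=np.array(c['rotation']); 
    if R.shape!=(3,3):
        from scipy.spatial.transform import Rotation; R=Rotation.from_quat(R).as_matrix()
    return np.array(c['origin']),d@R.T
def plane(c,uv,z):
    o,d=rays(c,uv); t=(z-o[2])/d[:,2]; return o+d*t[:,None]
def pts(c,uv):
    o,d=rays(c,uv); uv=np.array(uv).reshape(-1,2).astype(int); return o+d*np.array(c['range_z'])[uv[:,1],uv[:,0]][:,None]
def save(img,n): cv2.imwrite(f'pics/{n}.png',cv2.cvtColor(img,cv2.COLOR_RGB2BGR))
E
python3 - <<'E'
from h import *
for n in ['side','top']:
    c=snap(n); save(c['pixels'],n+'0'); print(n,c['K'],c['dist'],c['origin'],c['rotation'])
print(manip.get_obs(), manip.tcp_to_tips)
E
```

```text
pics
side [[397.3803654    0.         261.43919993]
 [  0.         397.3803654  196.87984616]
 [  0.           0.           1.        ]] [-0.03959949  0.          0.          0.          0.        ] [0.46549999 0.49026839 0.62934362] [ 0.00862665  0.89811368 -0.43965903 -0.00416314]
top [[498.57144572   0.         255.27720134]
 [  0.         498.57144572 199.34324352]
 [  0.           0.           1.        ]] [0.05615072 0.         0.         0.         0.        ] [ 0.27740772 -0.1888531   1.12597522] [ 0.71377957 -0.69424349  0.06369927 -0.06698583]
{'clock': 0.1, 'joint_pos': array([-1.13563718,  0.33279725, -0.06469158,  1.46086267,  0.02156788,
        1.3499085 , -0.08854029]), 'joint_velocities': array([-0.00125549,  0.00066413,  0.00133354, -0.00158772, -0.00127569,
       -0.00091727, -0.00158385]), 'tau': array([ 4.79386690e-04, -6.26741552e+01,  4.92137612e-02, -3.92428565e+01,
        1.63976324e-02,  7.05309561e-03, -4.29120973e-05]), 'position': array([0.27606794, 0.56036693, 0.24760004]), 'ee_rot': array([ 8.49108578e-01,  5.28217959e-01, -5.36135090e-04,  3.51399267e-04]), 'ft_force': array([-0.2107899 ,  0.00025903, -0.19693733]), 'torque': array([-0.01526524, -0.03940446, -0.00617676]), 'grip_width': 1.0068521895726494} 0.017
```

View pics/side0.png

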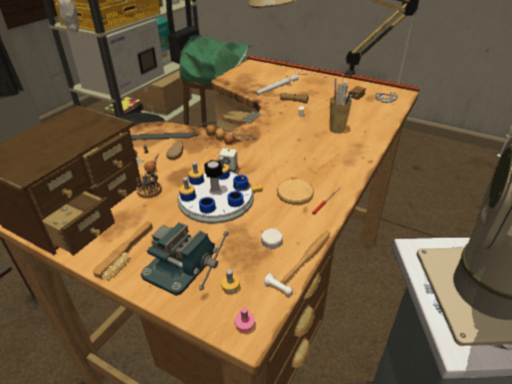

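View pics/top0.png

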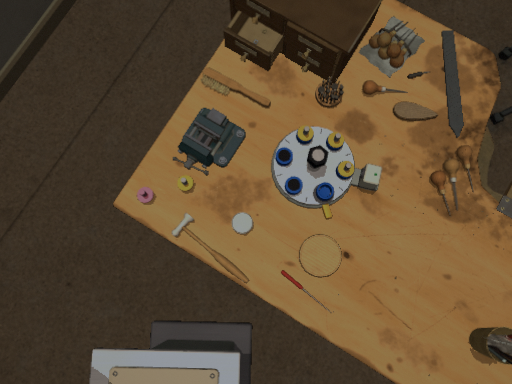

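```bash
python3 - <<'E'
from h import *
t=load('top');s=load('side')
def crop(c,x0,y0,w,h,n,f):
    save(cv2.resize(c['pixels'][y0:y0+h,x0:x0+w],None,fx=f,fy=f,interpolation=cv2.INTER_CUBIC),n)
crop(t,120,110,290,150,'tc',2.7)
crop(s,130,140,150,200,'sc',3)
for n,c,l in [('top',t,dict(holder=(186,184),pink=(146,195),sleeve=(324,192),tong=(327,213),knob=(317,156),head=(371,177),tin=(243,224),disc=(320,256),ham=(183,225),vise=(210,137))),('side',s,dict(holder=(229,275),hflange=(231,287),sleeve=(236,198),knob=(213,166),tong=(257,188),pink=(244,322)))]:
    for k,v in l.items(): print(n,k,np.round(pts(c,v)[0],4))
E
```

```text
top holder [ 0.5133 -0.0242  0.0299]
top pink [0.4872 0.0654 0.022 ]
top sleeve [ 0.5042 -0.3347  0.0264]
top tong [ 0.4588 -0.3433  0.0134]
top knob [ 0.565  -0.3092  0.1058]
top head [ 0.5321 -0.4311  0.066 ]
top tin [ 0.4277 -0.1549  0.019 ]
top disc [ 0.3616 -0.3277  0.0145]
top ham [ 0.4218 -0.0209  0.0192]
top vise [ 0.6112 -0.0778  0.0726]
side holder [ 0.5177 -0.0164  0.0483]
side hflange [ 0.515  -0.0104  0.0203]
side sleeve [ 0.5118 -0.255   0.048 ]
side knob [ 0.5657 -0.3032  0.1078]
side tong [ 0.4612 -0.3393  0.0144]
side pink [0.4886 0.0701 0.0215]
```

View pics/tc.png

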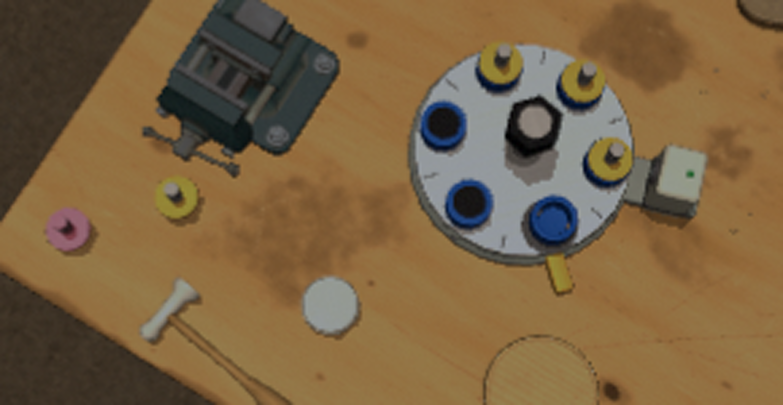

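View pics/sc.png

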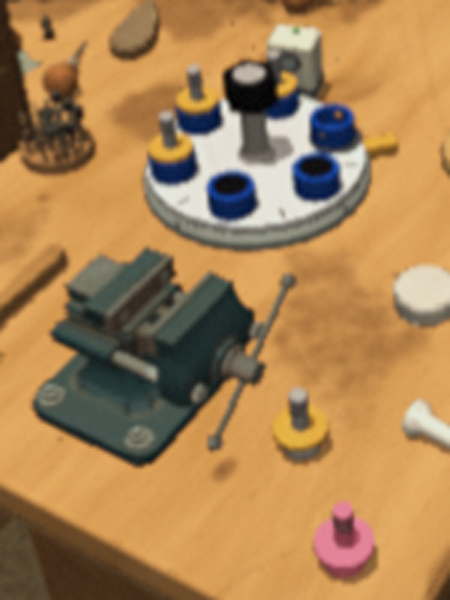

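```bash
cat > m.py <<'E'
from h import *
def blobs(c,lo,hi,roi,minA=15):
    x0,y0,x1,y1=roi; hsv=cv2.cvtColor(c['pixels'],cv2.COLOR_RGB2HSV)
    m=cv2.inRange(hsv,np.array(lo),np.array(hi)); M=np.zeros_like(m); M[y0:y1,x0:x1]=m[y0:y1,x0:x1]
    n,l,st,ce=cv2.connectedComponentsWithStats(M)
    return [(l==i,st[i],ce[i]) for i in range(1,n) if st[i][4]>=minA]
def ell(mask):
    cs,_=cv2.findContours(mask.astype(np.uint8),cv2.RETR_EXTERNAL,cv2.CHAIN_APPROX_NONE)
    k=cv2.convexHull(max(cs,key=cv2.contourArea)); return k.reshape(-1,2)
def circ(c,uv,z):
    P=plane(c,uv,z)[:,:2]; (x,y),r=cv2.minEnclosingCircle(P.astype(np.float32)*1000); 
    A=np.c_[P,np.ones(len(P))]; s=np.linalg.lstsq(A,(P**2).sum(1),rcond=None)[0]; cx,cy=s[0]/2,s[1]/2
    return np.round([cx,cy,np.sqrt(s[2]+cx*cx+cy*cy)],4), np.round([x,y,r],1)
E
python3 - <<'E'
from m import *
t=load('top');s=load('side')
for nm,c,rois in [('top',t,dict(h=(175,172,200,198),w=(270,120,356,205))),('side',s,dict(h=(215,262,245,298),w=(170,160,255,220)))]:
    for b,st,ce in blobs(c,(18,110,90),(32,255,255),rois['h']): print(nm,'brass holder',st,ce,circ(c,ell(b),0.021))
    for b,st,ce in blobs(c,(105,120,40),(128,255,255),rois['w'],25): print(nm,'blue',st,ce,circ(c,ell(b),0.046))
    x0,y0,x1,y1=rois['w']; 
    for b,st,ce in blobs(c,(18,110,90),(32,255,255),rois['w']): print(nm,'brass',st,ce,circ(c,ell(b),0.051))
# per-pixel heights around holder from depth
for nm,c,r in [('top',t,(172,170,200,200)),('side',s,(215,262,245,300))]:
    u,v=np.meshgrid(np.arange(r[0],r[2]),np.arange(r[1],r[3])); P=pts(c,np.c_[u.ravel(),v.ravel()])
    for a,b in [(.045,.06),(.018,.028)]:
        q=P[(P[:,2]>a)&(P[:,2]<b)]; print(nm,a,len(q),np.round(np.median(q,0),4) if len(q) else '',np.round(q.max(0)-q.min(0),3) if len(q) else '')
for nm,c,r in [('top',t,(262,115,360,215)),('side',s,(165,150,255,225))]:
    u,v=np.meshgrid(np.arange(r[0],r[2]),np.arange(r[1],r[3])); P=pts(c,np.c_[u.ravel(),v.ravel()])
    q=P[(P[:,2]>.098)&(P[:,2]<.115)&(abs(P[:,0]-.565)<.04)]; print('knob',len(q),np.round(np.median(q,0),4),np.round((q.max(0)+q.min(0))/2,4),np.round(q.max(0)-q.min(0),3))
E
```

```text
top brass holder [175 174  19  19 226] [183.37610619 183.01327434] (array([ 0.5174, -0.0153,  0.0223]), array([515.5, -15.9,  24.3]))
top blue [326 141  16   9  33] [331.81818182 146.51515152] (array([ 0.6147, -0.354 ,  0.0173]), array([ 611.9, -353. ,   17.6]))
top blue [276 148  16  18 136] [283.19852941 156.72058824] (array([ 0.5796, -0.2417,  0.0197]), array([ 579.6, -241.5,   20.4]))
top blue [336 168  13  11  37] [340.24324324 174.83783784] (array([ 0.5495, -0.3752,  0.0176]), array([ 545.5, -371.8,   16.5]))
top blue [285 177  17  17 135] [293.11111111 185.79259259] (array([ 0.514 , -0.2639,  0.0189]), array([ 514.7, -263.5,   19.8]))
top blue [316 183  18  17 236] [324.47881356 191.01271186] (array([ 0.5025, -0.3332,  0.0192]), array([ 502.2, -333.4,   20. ]))
top brass [298 125  15  16 154] [304.61038961 133.11038961] (array([ 0.6347, -0.2879,  0.0181]), array([ 634.8, -288.5,   18.6]))
top brass [328 131  16  17 158] [335.2721519  139.96835443] (array([ 0.6207, -0.3568,  0.0183]), array([ 620.8, -355.9,   19.2]))
top brass [338 161  16  16 159] [345.31446541 169.04402516] (
[... 1589 characters left out ...]
1,  0.0194]), array([ 619. , -360.7,   21.2]))
side brass [179 185  15   9  87] [186.25287356 188.97701149] (array([ 0.6343, -0.2916,  0.018 ]), array([ 634.6, -291.4,   18.9]))
side brass [251 185   4   6  16] [253.    187.625] (array([ 0.465 , -0.2919,  0.0111]), array([ 469.8, -292.2,   10.3]))
top 0.045 24 [ 0.5181 -0.0214  0.0503] [0.01  0.01  0.009]
top 0.018 155 [ 0.5151 -0.0234  0.0213] [0.036 0.037 0.009]
side 0.045 42 [ 0.5188 -0.0226  0.0519] [0.032 0.019 0.013]
side 0.018 185 [ 0.5169 -0.0188  0.0221] [0.034 0.035 0.009]
knob 309 [ 0.566  -0.3111  0.1051] [ 0.5667 -0.3104  0.1044] [0.043 0.04  0.012]
knob 175 [ 0.5669 -0.308   0.1063] [ 0.568  -0.3135  0.1037] [0.042 0.042 0.011]
```

```bash
python3 - <<'E'
from m import *
t=load('top');s=load('side')
for nm,c in [('top',t),('side',s)]:
    u,v=np.meshgrid(np.arange(512),np.arange(384)); uv=np.c_[u.ravel(),v.ravel()]; P=pts(c,uv); ok=np.array(c['range_z']).ravel()>0; P=P[ok]
    X=np.arange(.45,.63,.01);Y=np.arange(.05,-.13,-.01); print(nm,'rows x from .45, cols y from .05 down; max z mm')
    G=np.zeros((18,18),int)
    for i in range(18):
        for j in range(18):
            q=P[(abs(P[:,0]-X[i])<.005)&(abs(P[:,1]-Y[j])<.005)]
            G[i,j]=q[:,2].max()*1000 if len(q) else -9
    print(G)
    # sleeve rim height
    q=P[(P[:,2]>.042)&(P[:,2]<.05)&(np.hypot(P[:,0]-.502,P[:,1]+.333)<.026)]
    A=np.c_[q[:,:2],np.ones(len(q))]; print('rim',len(q),np.median(q,0),(q.max(0)+q.min(0))/2,q.max(0)-q.min(0))
E
```

```text
top rows x from .45, cols y from .05 down; max z mm
[[  4   4   7   3   2   2   3  22  28   5   3   4   3   4   2   4   1   2]
 [  5   2   3   3   3   4   2   2   4   4   3   4   4   3   3   2   3   4]
 [  4   4   2   1   4   4   4   3   3   4   3   3   4   5   4   5   3   7]
 [ 22   3   4   5   5   6   4   6   3   2   4   2   5   5   3   3   4   3]
 [ 24   2   3   3   4   6   3   5   2   3   4   1   3   4   4   2   5   3]
 [ 24   4   3   4   4   3  22  26  25   3   3   3   4   4   4   4   4   3]
 [  4   4   5   4   7  20  24  54  27  26   4   6   8   4   3   4   6   3]
 [  2   3   4   5   3  22  44  55  47  24   5   5 103 103   3   3   5   5]
 [  4   4   3   4   3   5  24  25  25  21   4  93 103 102   3   2   3   4]
 [  4   4   2   4   5   3   4  22  71  75  83  88  68   3   3   6   4   3]
 [  5   6   4   4   7   5   3  69  74  70  64  75  88  80   4   3   2   6]
 [  4   4   4   3   5  44  50  57  76  78  83  93 102  99  72  11  12   4]
 [  4   4   4   4  40  41   2  -9  83  87 100 102 103 103  69  21  22  13]
 [  6   2   3   4   7   3  76  92  98 104 103 101 102 104  69  22  17  13
[... 1603 characters left out ...]
    2    2]
 [   3    2    2    2   38   41   42   65   82   87   99  100  101  102
    -9   -9   -9   -9]
 [   2    3    2    2    3    1   76   87   99  101  101  101  102  101
   101   -9   -9   -9]
 [   2    2    1    3    3    1   79  100  102  102  102  101  100   -9
    -9   -9   -9   -9]
 [   2    2    2    3    2    2   65   98  102  102  101   -9   -9   -9
    71  100   70   -9]
 [   1    2    1    2    2    3   10   69  102   99   57 -264   73  100
   101  102  100   -9]
 [   3    2    1    1    3    2   19   22   67   68   17   99  102  101
   102  102  101   -9]]
rim 88 [ 0.50381327 -0.33392905  0.04643839] [ 0.5042203  -0.33694527  0.04575584] [0.03574555 0.04084767 0.00744057]
```

```bash
python3 -m pendant '[[[2.2,-5.3,0],[0,0,1],147],[[2.2,-5.3,0],[0,0,1],147],[[2.2,-5.3,0],[0,0,1],147],[[2.2,-5.3,0],[0,0,1],147],[[2.2,-5.3,0],[0,0,1],147],[[2.2,-5.3,0],[0,0,1],147],[[2.2,-5.3,0],[0,0,1],147],[[2.2,-5.3,0],[0,0,1],147],[[2.2,-5.3,0],[0,0,1],147],[[2.2,-5.3,0],[0,0,1],147]]' 60; cat > st.py <<'E'
from h import *
from scipy.spatial.transform import Rotation as R
o=manip.get_obs(); r=R.from_quat(o['ee_rot']).as_matrix()
print('t',round(o['clock'],2),'pos',np.round(o['position']*1000,1),'jaw',round(np.degrees(np.arctan2(r[1,0],r[0,0])),1),'z',np.round(r[:,2],3),'F',np.round(o['ft_force'],1),'T',np.round(o['torque'],2),'w',round(o['grip_width'],3),'q',np.round(o['joint_pos'],2))
E
python3 st.py
```

```text
clock: 1.35
position: [0.496, 0.0153, 0.2441]
ee_rot: [0.796, 0.606, -0.002, 0.0]
ft_force: [1.1, 0.9, -0.5]
grip_width: 0.424
t 1.35 pos [496.   15.3 244.1] jaw 74.6 z [-0.003 -0.003 -1.   ] F [ 1.1  0.9 -0.5] T [ 0.04 -0.07 -0.05] w 0.424 q [-0.52  0.04  0.41  1.82 -0.01  1.29  1.19]
```

```bash
python3 -m pendant '[[[2.2,-3.7,-3],[0,0,0],147],[[0,0,-6],[0,0,0],147],[[0,0,-3.0],[0,0,0],147],[[0,0,0],[0,0,0],147]]'; python3 st.py; python3 - <<'E'
from m import *
for n,r in [('side',(180,220,110,90)),('top',(140,140,90,70))]:
    c=snap(n); x,y,w,h=r; save(cv2.resize(c['pixels'][y:y+h,x:x+w],None,fx=5,fy=5,interpolation=cv2.INTER_CUBIC),n+'1')
E
```

```text
clock: 1.85
position: [0.5188, -0.0289, 0.1212]
ee_rot: [0.798, 0.602, -0.002, 0.001]
ft_force: [-0.1, 0.1, 0.6]
grip_width: 0.423
t 1.85 pos [518.8 -28.9 121.2] jaw 74.1 z [-0.002 -0.005 -1.   ] F [-0.1  0.1  0.6] T [0.04 0.02 0.01] w 0.423 q [-0.44  0.22  0.45  1.91 -0.11  1.04  1.35]
```

View pics/side1.png

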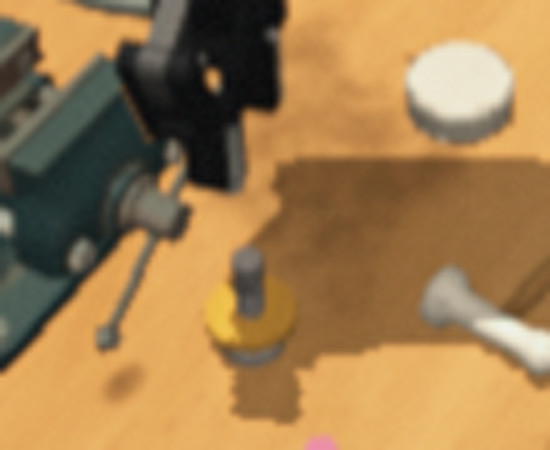

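View pics/top1.png

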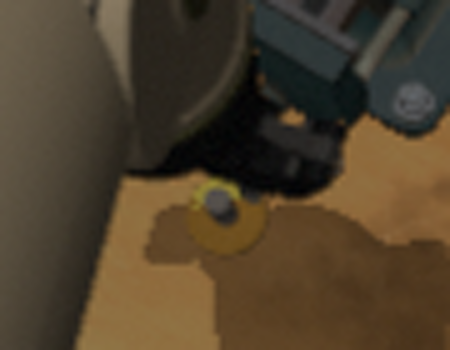

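```bash
python3 - <<'E'
from h import *
t=load('top');s=load('side')
def tri(a,b):
    o1,d1=rays(t,a);o2,d2=rays(s,b);d1=d1[0];d2=d2[0]
    k=np.linalg.lstsq(np.c_[d1,-d2],o2-o1,rcond=None)[0]; p,q=o1+k[0]*d1,o2+k[1]*d2
    return np.round((p+q)/2,4),np.round(p-q,4)
print('stemtop',tri((183.4,180),(229.4,270.8)))
print(plane(t,(183.4,180),.051),plane(s,(229.4,270.8),.051))
print('flange',tri((185.2,184),(230,282.2)), plane(t,(185.2,184),.021),plane(s,(230,282.2),.021))
print('tip',plane(s,(224,257),.104), pts(s,(224,255)),pts(s,(210,235)))
E
```

```text
stemtop (array([ 0.5169, -0.0217,  0.0542]), array([ 0.0001, -0.    ,  0.    ]))
[[ 0.51763566 -0.02117335  0.051     ]] [[ 0.51712382 -0.02452007  0.051     ]]
flange (array([ 0.5162, -0.0212,  0.0212]), array([-0.0021,  0.0003, -0.0004])) [[ 0.51517723 -0.02106321  0.021     ]] [[ 0.51734136 -0.0217273   0.021     ]]
tip [[ 0.52358622 -0.01039938  0.104     ]] [[0.52183078 0.00218623 0.12223872]] [[0.53736436 0.03454578 0.20100184]]
```

```bash
python3 -m pendant '[[[-0.2,0.7,0],[0,0,0],147],[[0,0,-3],[0,0,0],147],[[0,0,0],[0,0,0],147]]'; python3 st.py
```

```text
clock: 2.33
position: [0.5209, -0.0191, 0.0978]
ee_rot: [0.797, 0.603, 0.003, 0.003]
ft_force: [0.2, 0.0, 0.8]
grip_width: 0.424
t 2.33 pos [520.9 -19.1  97.8] jaw 74.2 z [ 0.009 -0.002 -1.   ] F [0.2 0.  0.8] T [-0.04  0.08  0.02] w 0.424 q [-0.44  0.25  0.44  1.93 -0.13  0.98  1.35]
```

```bash
python3 -m pendant '[[[-0.4,-0.25,-2.5],[0,0,0],147],[[0,0,0],[0,0,0],147],[[0,0,0],[0,0,0],147]]'; python3 st.py
```

```text
clock: 2.7
position: [0.5202, -0.0202, 0.0781]
ee_rot: [0.797, 0.604, 0.006, 0.005]
ft_force: [-0.0, 0.5, 0.8]
grip_width: 0.423
t 2.7 pos [520.2 -20.2  78.1] jaw 74.3 z [ 0.016 -0.    -1.   ] F [-0.   0.5  0.8] T [-0.01 -0.04  0.01] w 0.423 q [-0.43  0.27  0.43  1.95 -0.14  0.93  1.37]
```

```bash
python3 -m pendant '[[[-0.4,-0.2,-1.2],[0,0.9,0],147],[[-0.1,0,-1],[0,0.3,0],147]]'; python3 st.py
```

```text
clock: 2.95
position: [0.5165, -0.0219, 0.0573]
ee_rot: [0.797, 0.604, -0.001, -0.001]
ft_force: [-0.3, 0.2, 0.7]
grip_width: 0.424
t 2.95 pos [516.5 -21.9  57.3] jaw 74.3 z [-0.002  0.001 -1.   ] F [-0.3  0.2  0.7] T [0.03 0.02 0.05] w 0.424 q [-0.42  0.31  0.43  1.96 -0.16  0.9   1.39]
```

```bash
python3 -m pendant '[[[0,0,-1.1],[0,0,0],147]]'; python3 st.py;python3 - <<'E'
from m import *
for n,r in [('side',(180,220,110,90))]:
    c=snap(n); x,y,w,h=r; save(cv2.resize(c['pixels'][y:y+h,x:x+w],None,fx=5,fy=5,interpolation=cv2.INTER_CUBIC),n+'2')
E
```

```text
clock: 3.08
position: [0.5166, -0.0219, 0.0457]
ee_rot: [0.797, 0.604, -0.001, -0.001]
ft_force: [1.1, -0.7, -0.1]
grip_width: 0.424
t 3.08 pos [516.6 -21.9  45.7] jaw 74.3 z [-0.002  0.001 -1.   ] F [ 1.1 -0.7 -0.1] T [-0.02 -0.03 -0.  ] w 0.424 q [-0.42  0.33  0.42  1.97 -0.18  0.88  1.4 ]
```

View pics/side2.png

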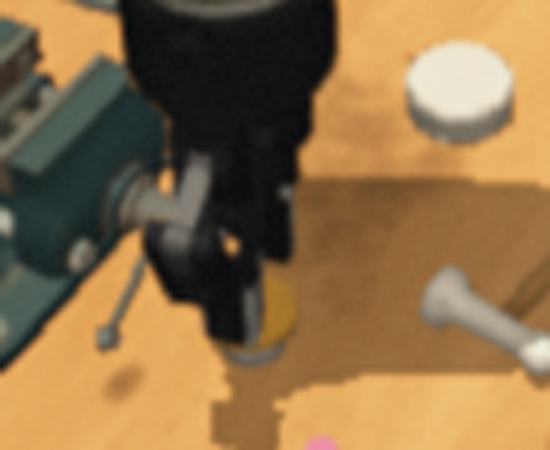

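```bash
python3 -m pendant '[[[0,0,0],[0,0,0],255],[[0,0,0],[0,0,0],255],[[0,0,0],[0,0,0],255],[[0,0,0],[0,0,0],255]]' 60; python3 st.py
```

```text
clock: 3.62
position: [0.5155, -0.0221, 0.0439]
ee_rot: [0.797, 0.604, -0.002, -0.002]
ft_force: [-0.0, -0.3, -1.3]
grip_width: 0.113
t 3.62 pos [515.5 -22.1  43.9] jaw 74.3 z [-0.005  0.    -1.   ] F [-0.  -0.3 -1.3] T [-0.07 -0.05  0.02] w 0.113 q [-0.42  0.33  0.42  1.97 -0.18  0.88  1.4 ]
```

```bash
python3 -m pendant '[[[0,0,2],[0,0,0],255],[[0,0,4],[0,0,0],255],[[0,0,4],[0,0,0],255],[[0,0,2],[0,0,0],255]]' 60; python3 st.py;python3 - <<'E'
from m import *
for n,r in [('side',(160,180,150,120)),('top',(120,120,130,100))]:
    c=snap(n); x,y,w,h=r; save(cv2.resize(c['pixels'][y:y+h,x:x+w],None,fx=5,fy=5,interpolation=cv2.INTER_CUBIC),n+'3')
E
```

```text
clock: 4.12
position: [0.5138, -0.0222, 0.1661]
ee_rot: [0.797, 0.604, -0.004, -0.002]
ft_force: [0.8, 0.1, -1.7]
grip_width: 0.111
t 4.12 pos [513.8 -22.2 166.1] jaw 74.3 z [-0.008 -0.001 -1.   ] F [ 0.8  0.1 -1.7] T [ 0.01 -0.04 -0.07] w 0.111 q [-0.46  0.16  0.46  1.87 -0.08  1.14  1.32]
```

View pics/side3.png

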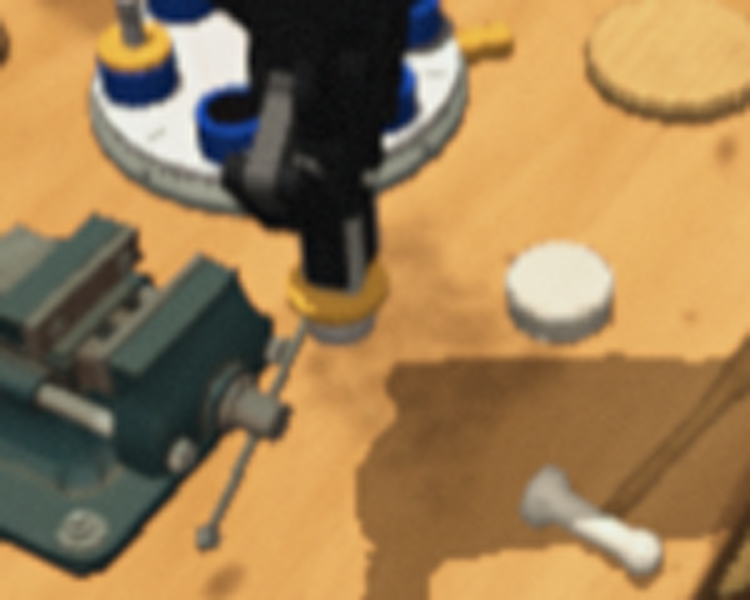

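View pics/top3.png

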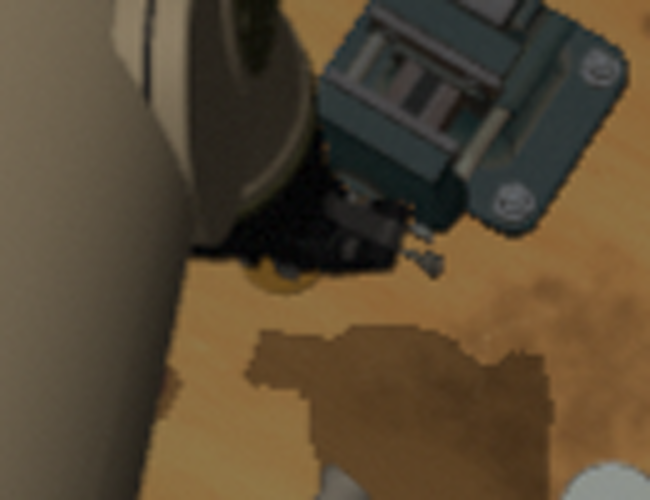

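```bash
python3 - <<'E'
from m import *
s=load('side')
for b,st,ce in blobs(s,(18,110,70),(32,255,255),(210,228,245,250)): print(st,ce,circ(s,ell(b),.1432))
print(plane(s,[(217.3,237.5),(237.7,237.5)],.1432))
print(pts(s,(228,246)))
E
```

```text
[210 228  27  16 183] [220.63934426 236.99453552] (array([ 0.5238, -0.0289,  0.0248]), array([527.1, -27. ,  28.4]))
[[ 0.53364452 -0.02030489  0.1432    ]
 [ 0.49765226 -0.01964721  0.1432    ]]
[[ 0.5150572  -0.01183625  0.13027665]]
```

```bash
python3 -m pendant '[[[0,-5.5,1],[0,-0.5,0],255],[[-0.2,-6.1,0],[0,0,0],255],[[-0.2,-6.1,0],[0,0,0],255],[[-0.3,-6.1,0],[0,0,0],255],[[-0.3,-5,0],[0,0,0],255],[[0,-1,0],[0,0,0],255]]' 60; python3 st.py
```

```text
clock: 4.97
position: [0.5007, -0.3261, 0.1706]
ee_rot: [0.795, 0.607, -0.001, -0.001]
ft_force: [-0.0, -0.1, -0.6]
grip_width: 0.119
t 4.97 pos [ 500.7 -326.1  170.6] jaw 74.7 z [-0.002  0.    -1.   ] F [-0.  -0.1 -0.6] T [-0.02  0.   -0.07] w 0.119 q [-0.01  0.37  0.64  1.66 -0.23  1.19  1.99]
```

```bash
python3 -m pendant '[[[0,-0.8,-3.5],[0,0,0],255],[[0,0,-2.5],[0,0,0],255]]' 60; python3 st.py; python3 - <<'E'
from m import *
for n,r in [('side',(170,130,110,90)),('top',(260,120,120,100))]:
    c=snap(n); x,y,w,h=r; save(cv2.resize(c['pixels'][y:y+h,x:x+w],None,fx=6,fy=6,interpolation=cv2.INTER_CUBIC),n+'4')
E
```

```text
clock: 5.22
position: [0.501, -0.3348, 0.1086]
ee_rot: [0.795, 0.606, -0.0, -0.0]
ft_force: [0.7, 0.6, -0.1]
grip_width: 0.111
t 5.22 pos [ 501.  -334.8  108.6] jaw 74.6 z [-0.001 -0.    -1.   ] F [ 0.7  0.6 -0.1] T [-0.   -0.04 -0.02] w 0.111 q [ 0.03  0.45  0.61  1.71 -0.29  1.08  2.04]
```

View pics/side4.png

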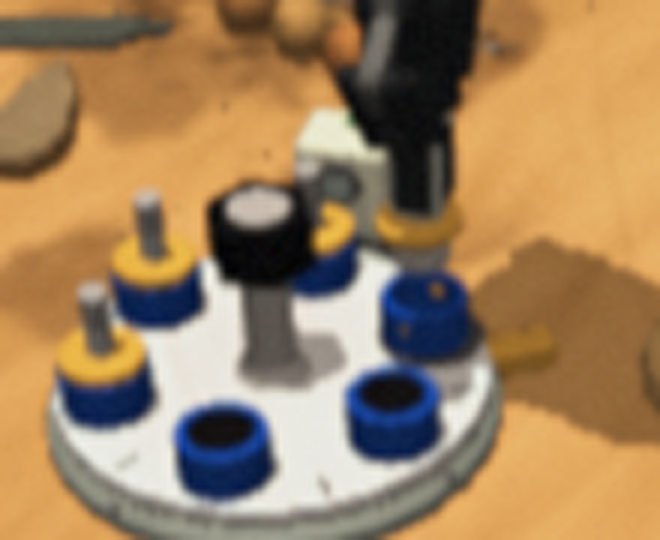

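View pics/top4.png

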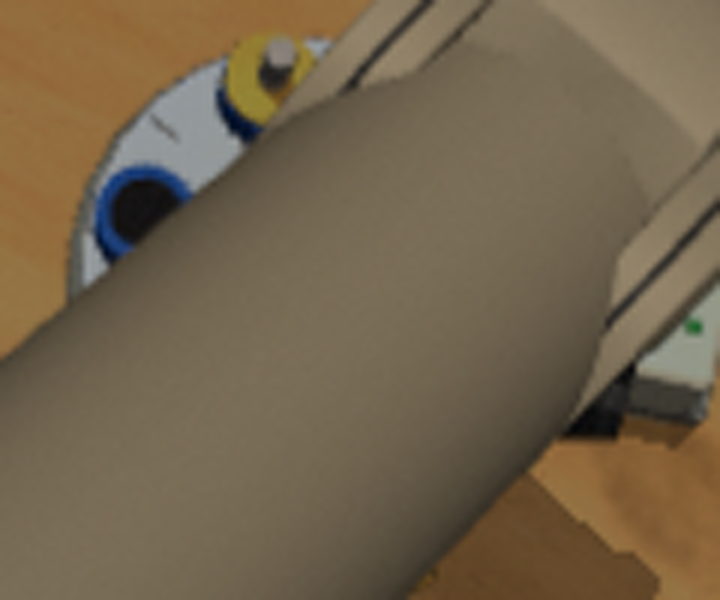

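```bash
python3 - <<'E'
from m import *
s=load('side')
print('sleeve L,C,R', plane(s,[(170+381/6,178.8),(170+426.5/6,178.8),(170+472/6,178.8)],.046))
print('flange', plane(s,[(170+377/6,130+220/6),(170+420/6,130+220/6),(170+463/6,130+220/6)],.0857))
for b,st,ce in blobs(s,(18,110,70),(32,255,255),(230,155,252,178)): print(st,ce,circ(s,ell(b),.0857))
for b,st,ce in blobs(s,(105,120,40),(128,255,255),(228,170,255,200)): 
    print(st,ce)
    # front-lower edge & sides
    for y in range(st[1],st[1]+st[3]): xs=np.where(b[y])[0]; print(y,xs.min(),xs.max(),end='; ')
E
```

```text
sleeve L,C,R [[ 0.52077487 -0.33705384  0.046     ]
 [ 0.50148871 -0.33667406  0.046     ]
 [ 0.48220741 -0.33629667  0.046     ]]
flange [[ 0.52056421 -0.33282017  0.0857    ]
 [ 0.50283397 -0.3324654   0.0857    ]
 [ 0.48510833 -0.33211422  0.0857    ]]
[232 164  14   7  47] [238.14893617 167.63829787] (array([ 0.5067, -0.3337,  0.0169]), array([ 507.1, -333.7,   17.5]))
[234 176  14  14 155] [240.17419355 182.6       ]
176 236 243; 177 235 245; 178 234 246; 179 234 246; 180 234 246; 181 234 246; 182 234 247; 183 234 247; 184 234 247; 185 234 247; 186 234 247; 187 235 246; 188 236 245; 189 239 242; [228 191  15   9  77] [235.35064935 195.81818182]
191 236 239; 192 233 240; 193 230 241; 194 229 242; 195 228 242; 196 228 242; 197 228 242; 198 228 241; 199 228 241;
```

```bash
python3 -m pendant '[[[-0.1,0,-1],[0,0,0],255],[[0,0,-0.5],[0,0,0],255]]' 60; python3 st.py;  python3 -m pendant '[[[0,0,-0.2],[0,0,0],255]]'; python3 st.py; python3 -m pendant '[[[0,0,-0.2],[0,0,0],255]]'; python3 st.py
```

```text
clock: 5.58
position: [0.5003, -0.3324, 0.0927]
ee_rot: [0.794, 0.607, -0.001, -0.002]
ft_force: [-0.0, 0.0, -1.1]
grip_width: 0.113
t 5.58 pos [ 500.3 -332.4   92.7] jaw 74.8 z [-0.003  0.002 -1.   ] F [-0.   0.  -1.1] T [-0.01  0.   -0.01] w 0.113 q [ 0.03  0.47  0.6   1.72 -0.3   1.05  2.04]
clock: 5.7
position: [0.5006, -0.3322, 0.0909]
ee_rot: [0.794, 0.607, -0.001, -0.001]
ft_force: [0.5, -0.6, -0.0]
grip_width: 0.115
t 5.7 pos [ 500.6 -332.2   90.9] jaw 74.8 z [-0.003  0.002 -1.   ] F [ 0.5 -0.6 -0. ] T [0.03 0.03 0.03] w 0.115 q [ 0.03  0.47  0.6   1.73 -0.3   1.04  2.05]
clock: 5.82
position: [0.501, -0.3322, 0.0894]
ee_rot: [0.794, 0.608, -0.0, -0.001]
ft_force: [-1.3, 0.8, 7.4]
grip_width: 0.114
t 5.83 pos [ 501.  -332.2   89.4] jaw 74.8 z [-0.002  0.001 -1.   ] F [-1.3  0.8  7.4] T [0.32 0.11 0.05] w 0.114 q [ 0.03  0.47  0.6   1.73 -0.3   1.04  2.05]
```

```bash
python3 -m pendant '[[[-0.05,-0.25,0.2],[0,0,0],255],[[0,-0.05,-0.1],[0,0,0],255]]' 60; python3 st.py;  python3 -m pendant '[[[0,0,-0.2],[0,0,0],255]]'; python3 st.py; python3 -m pendant '[[[0,0,-0.15],[0,0,0],255]]'; python3 st.py
```

```text
clock: 6.08
position: [0.5008, -0.3357, 0.0911]
ee_rot: [0.794, 0.608, 0.0, -0.001]
ft_force: [-0.5, 0.0, -1.6]
grip_width: 0.116
t 6.08 pos [ 500.8 -335.7   91.1] jaw 74.8 z [-0.001  0.001 -1.   ] F [-0.5  0.  -1.6] T [-0.05  0.03  0.04] w 0.116 q [ 0.04  0.47  0.6   1.72 -0.3   1.04  2.05]
clock: 6.2
position: [0.5008, -0.3358, 0.0892]
ee_rot: [0.794, 0.607, 0.0, -0.0]
ft_force: [-0.7, 0.6, 1.3]
grip_width: 0.108
t 6.2 pos [ 500.8 -335.8   89.2] jaw 74.8 z [-0.     0.001 -1.   ] F [-0.7  0.6  1.3] T [-0.04  0.01 -0.03] w 0.108 q [ 0.04  0.47  0.6   1.72 -0.31  1.04  2.05]
clock: 6.32
position: [0.5007, -0.3362, 0.0877]
ee_rot: [0.794, 0.607, 0.0, -0.0]
ft_force: [-0.8, -1.2, 0.2]
grip_width: 0.117
t 6.33 pos [ 500.7 -336.2   87.7] jaw 74.8 z [-0.  0. -1.] F [-0.8 -1.2  0.2] T [-0.14  0.25  0.03] w 0.117 q [ 0.04  0.48  0.6   1.72 -0.31  1.04  2.05]
```

```bash
for i in 1 2; do python3 -m pendant '[[[0,0,-0.15],[0,0,0],255]]'>/dev/null; python3 st.py; done
```

```text
t 6.45 pos [ 500.5 -336.2   86. ] jaw 74.8 z [-0.001  0.    -1.   ] F [-0.4 -0.4 -1. ] T [-0.05  0.05 -0.04] w 0.117 q [ 0.04  0.48  0.6   1.73 -0.31  1.03  2.05]
t 6.58 pos [ 500.4 -336.2   84.3] jaw 74.8 z [-0.001  0.001 -1.   ] F [-0.1 -0.3 -0.7] T [-0.12 -0.04 -0.02] w 0.117 q [ 0.04  0.48  0.6   1.73 -0.31  1.03  2.06]
```

```bash
for i in 1 2 3; do python3 -m pendant '[[[0,0,-0.15],[0,0,0],255]]'>/dev/null; python3 st.py; done
```

```text
t 6.7 pos [ 500.5 -336.2   82.7] jaw 74.8 z [-0.001  0.    -1.   ] F [ 0.1 -0.1  2.6] T [-0.05  0.17  0.03] w 0.115 q [ 0.04  0.48  0.6   1.73 -0.31  1.03  2.06]
t 6.83 pos [ 500.8 -336.4   81.7] jaw 74.8 z [ 0.  0. -1.] F [-2.9  0.4  9.3] T [ 0.1   0.52 -0.04] w 0.119 q [ 0.04  0.48  0.6   1.73 -0.31  1.03  2.06]
t 6.95 pos [ 501.3 -336.9   81.2] jaw 74.8 z [ 0.001 -0.    -1.   ] F [-2.   0.3 11.6] T [ 0.2   0.53 -0.03] w 0.119 q [ 0.04  0.48  0.6   1.73 -0.31  1.02  2.06]
```

```bash
for i in 1; do python3 -m pendant '[[[-0.07,0.05,-0.2],[0,0,0],255]]'>/dev/null; python3 st.py; done;  python3 -m pendant '[[[-0.03,0,-0.2],[0,0,0],255]]'>/dev/null; python3 st.py
```

```text
t 7.08 pos [ 501.2 -336.9   80.3] jaw 74.8 z [ 0.003 -0.001 -1.   ] F [-1.9 -0.2  8.6] T [0.07 0.33 0.04] w 0.122 q [ 0.04  0.48  0.6   1.73 -0.31  1.02  2.06]
t 7.2 pos [ 501.4 -337.2   79.1] jaw 74.8 z [ 0.004 -0.001 -1.   ] F [-2.7  0.6  7.9] T [0.2  0.49 0.01] w 0.114 q [ 0.05  0.49  0.6   1.73 -0.31  1.02  2.06]
```

Past the hump at moderate force; continue gently.

```bash
for i in 1 2; do python3 -m pendant '[[[-0.1,0.05,-0.2],[0,0.15,0],255]]'>/dev/null; python3 st.py; done
```

```text
t 7.33 pos [ 501.1 -337.    78. ] jaw 74.8 z [ 0.004 -0.002 -1.   ] F [ 0.2 -0.4  6.9] T [-0.03 -0.11  0.06] w 0.115 q [ 0.05  0.49  0.6   1.73 -0.31  1.02  2.06]
t 7.45 pos [ 500.9 -336.9   76.9] jaw 74.8 z [ 0.003 -0.003 -1.   ] F [0.7 0.4 5.2] T [-0.08 -0.16  0.01] w 0.113 q [ 0.05  0.49  0.6   1.73 -0.31  1.01  2.06]
```

```bash
for i in 1 2; do python3 -m pendant '[[[-0.03,0.03,-0.2],[0,0.15,0],255]]'>/dev/null; python3 st.py; done
```

```text
t 7.58 pos [ 501.1 -336.8   75.4] jaw 74.8 z [ 0.001 -0.003 -1.   ] F [ 0.3 -0.2  1. ] T [-0.17  0.13 -0.06] w 0.115 q [ 0.04  0.49  0.6   1.73 -0.31  1.01  2.06]
t 7.7 pos [ 500.9 -336.4   73.3] jaw 74.8 z [-0.001 -0.003 -1.   ] F [-0.5 -0.3 11.4] T [ 0.07  0.07 -0.05] w 0.118 q [ 0.04  0.49  0.59  1.73 -0.32  1.01  2.06]
```

```bash
python3 -m pendant '[[[0,0,-0.12],[0,0,0],255]]'>/dev/null; python3 st.py; python3 - <<'E'
from m import *
c=snap('side'); save(cv2.resize(c['pixels'][140:220,180:280],None,fx=7,fy=7,interpolation=cv2.INTER_CUBIC),'side5')
E
```

```text
t 7.83 pos [ 501.5 -336.9   73.2] jaw 74.8 z [ 0.    -0.004 -1.   ] F [-2.5  0.6 18.4] T [0.33 0.91 0.01] w 0.112 q [ 0.05  0.49  0.59  1.73 -0.32  1.01  2.06]
```

View pics/side5.png

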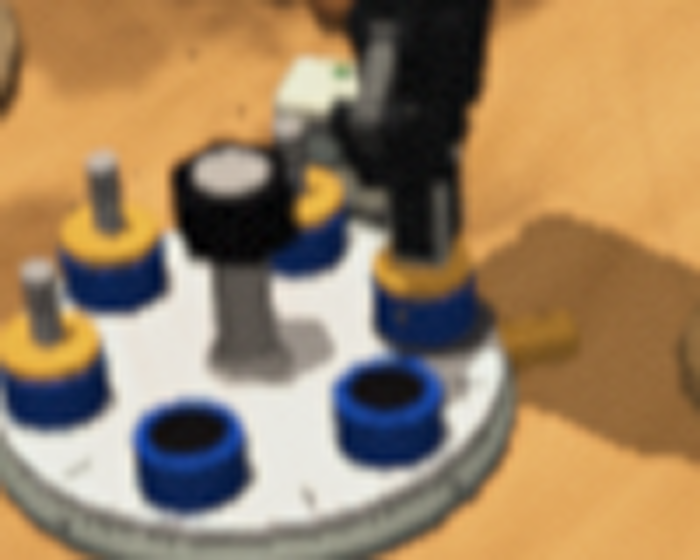

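```bash
python3 -m pendant '[[[0,0,0.03],[0,0,0],255],[[0,0,0],[0,0,0],170],[[0,0,0],[0,0,0],150],[[0,0,0],[0,0,0],150]]' 60; python3 st.py
```

```text
clock: 8.38
position: [0.5011, -0.3364, 0.0728]
ee_rot: [0.794, 0.607, -0.001, 0.001]
ft_force: [-0.8, 0.4, 0.2]
grip_width: 0.411
t 8.38 pos [ 501.1 -336.4   72.8] jaw 74.8 z [-0.001 -0.003 -1.   ] F [-0.8  0.4  0.2] T [ 0.01  0.04 -0.02] w 0.411 q [ 0.05  0.5   0.59  1.73 -0.32  1.01  2.06]
```

Go straight up and look.

```bash
python3 -m pendant '[[[0,0,2],[0,0,0],150],[[0,0,4],[0,0,0],150],[[0,0,5],[0,0,0],150]]'; python3 st.py; python3 - <<'E'
from m import *
c=snap('side'); save(cv2.resize(c['pixels'][140:220,180:280],None,fx=7,fy=7,interpolation=cv2.INTER_CUBIC),'side6')
P=lambda r:pts(c,np.stack(np.meshgrid(np.arange(r[0],r[2]),np.arange(r[1],r[3])),-1).reshape(-1,2))
for nm,r in [('new',(230,160,252,192)),('knob',(195,155,230,185))]:
    q=P(r); q=q[(q[:,2]>.04)&(q[:,2]<.12)]; print(nm,np.round(np.percentile(q[:,2],[5,50,95,100]),4))
for b,st,ce in blobs(c,(18,110,80),(32,255,255),(170,150,252,215)): print(st,ce,circ(c,ell(b),.051))
E
```

```text
clock: 8.75
position: [0.4991, -0.3353, 0.1847]
ee_rot: [0.794, 0.607, -0.003, -0.002]
ft_force: [0.4, -0.8, 0.6]
grip_width: 0.411
t 8.75 pos [ 499.1 -335.3  184.7] jaw 74.8 z [-0.007 -0.001 -1.   ] F [ 0.4 -0.8  0.6] T [-0.04 -0.11 -0.  ] w 0.411 q [-0.    0.37  0.65  1.64 -0.23  1.22  2.  ]
new [0.0422 0.0517 0.0812 0.083 ]
knob [0.0447 0.0785 0.1073 0.1096]
[222 163   7   9  42] [225.         167.28571429] (array([ 0.5489, -0.384 ,  0.0159]), array([ 548.4, -384.5,   19.1]))
[188 168  15  10  88] [195.57954545 172.51136364] (array([ 0.6196, -0.3623,  0.0197]), array([ 617.4, -361.5,   21.7]))
[234 173  12   9  65] [238.93846154 177.6       ] (array([ 0.506 , -0.3385,  0.0176]), array([ 507.2, -338.6,   18.8]))
[179 185  15   9  92] [186.26086957 189.10869565] (array([ 0.6341, -0.2913,  0.0182]), array([ 634.6, -290.9,   19.3]))
```

View pics/side6.png

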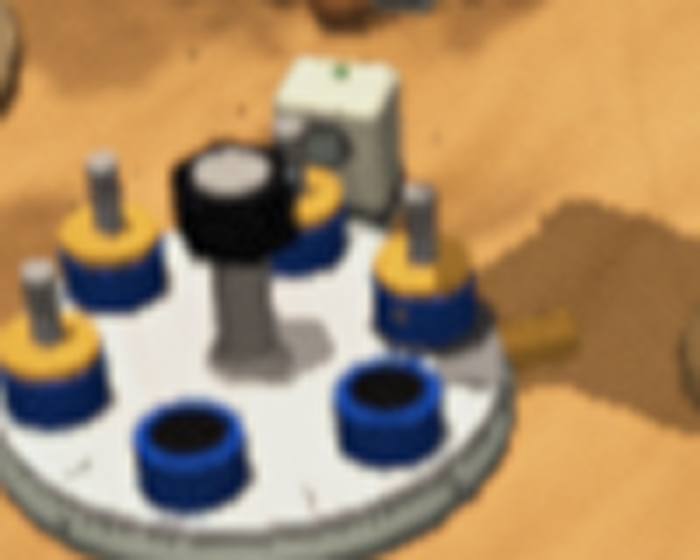

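```bash
python3 -m pendant '[[[1.2,0.4,0],[0,-0.4,-9.5],70],[[1.2,0.4,0],[0,0,-9.5],70],[[1.2,0.4,0],[0,0,-9.5],70],[[1.2,0.4,0],[0,0,-9.5],70],[[1.2,0.4,0],[0,0,-9.5],70],[[0.8,0.4,0],[0,0,-8.5],70]]'; python3 st.py
```

```text
clock: 9.55
position: [0.5724, -0.3152, 0.2038]
ee_rot: [0.989, 0.146, 0.003, 0.01]
ft_force: [0.9, -1.0, 0.6]
grip_width: 0.728
t 9.55 pos [ 572.4 -315.2  203.8] jaw 16.8 z [ 0.01  -0.019 -1.   ] F [ 0.9 -1.   0.6] T [ 0.01  0.03 -0.02] w 0.728 q [-0.16  0.51  0.82  1.49 -0.37  1.29  0.99]
```

```bash
python3 -m pendant '[[[-0.5,0.35,-3],[1.1,0.6,2],70],[[0,0,-3],[0,0,0],70]]'; python3 st.py; python3 - <<'E'
from m import *
t=load('top') 
t0=cv2.imread('pics/top0.png')
import numpy as np
c=dict(t); 
# angle fit from top0 brass flanges at z .051, offsets
P=np.array([[.6347,-.2879],[.6207,-.3568],[.5536,-.3791]]); k=np.array([0,-60,-120])*np.pi/180
# unknown centre, phase: P = c + .07*R(phi)*[cos k, sin k]
z=P[:,0]+1j*P[:,1]; A=np.c_[np.ones(3),np.exp(1j*k)]; s=np.linalg.lstsq(A,z,rcond=None)[0]; print(s[0],abs(s[1]),np.degrees(np.angle(s[1])))
P=np.array([[.6341,-.2913],[.6196,-.3623]]); d=P[0]-P[1]; print(np.degrees(np.arctan2(d[1],d[0]))-78.3+18.3-0, np.hypot(*d))
E
```

```text
clock: 9.8
position: [0.5699, -0.3117, 0.1471]
ee_rot: [0.986, 0.164, 0.002, 0.001]
ft_force: [0.5, -0.2, -0.9]
grip_width: 0.725
t 9.8 pos [ 569.9 -311.7  147.1] jaw 18.9 z [ 0.005 -0.002 -1.   ] F [ 0.5 -0.2 -0.9] T [-0.01 -0.04 -0.05] w 0.725 q [-0.13  0.55  0.78  1.55 -0.41  1.2   1.05]
(0.5678673932699437-0.3100661359012328j) 0.07048042029748805 18.392392418505445
18.457474299563177 0.07246550903705845
```

```bash
python3 -m pendant '[[[-0.25,0.05,-1.5],[0,0.3,-0.3],70],[[-0.05,0,-1.2],[0,0,0],70]]'; python3 st.py; python3 - <<'E'
from m import *
c=snap('side'); save(cv2.resize(c['pixels'][110:220,170:280],None,fx=5.4,fy=5.4,interpolation=cv2.INTER_CUBIC),'side7')
E
```

```text
clock: 10.05
position: [0.5669, -0.3111, 0.1201]
ee_rot: [0.987, 0.161, -0.0, 0.001]
ft_force: [-0.3, -0.3, 0.1]
grip_width: 0.724
t 10.05 pos [ 566.9 -311.1  120.1] jaw 18.5 z [ 0.    -0.002 -1.   ] F [-0.3 -0.3  0.1] T [0.03 0.01 0.04] w 0.724 q [-0.12  0.58  0.77  1.58 -0.42  1.16  1.06]
```

View pics/side7.png

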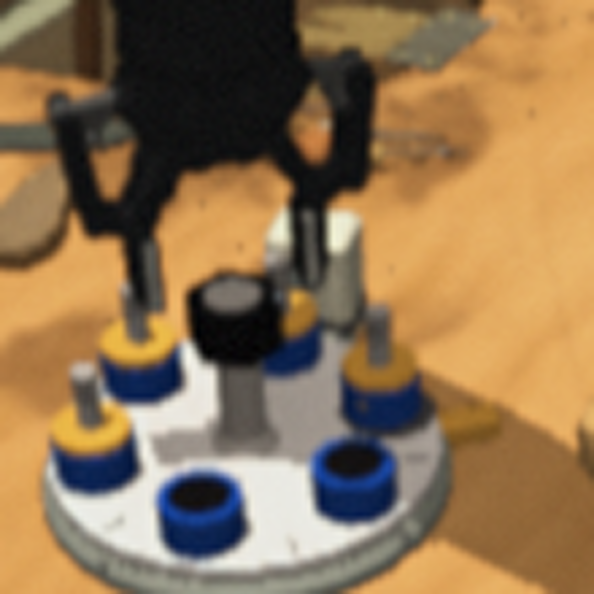

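```bash
python3 -m pendant '[[[0,0,-1.2],[0,0,0],70],[[0.03,0,-1],[0,0,0],70]]'; python3 st.py
```

```text
clock: 10.35
position: [0.5674, -0.3112, 0.0969]
ee_rot: [0.987, 0.161, 0.0, 0.001]
ft_force: [-0.4, -0.4, -0.2]
grip_width: 0.727
t 10.35 pos [ 567.4 -311.2   96.9] jaw 18.6 z [ 0.001 -0.002 -1.   ] F [-0.4 -0.4 -0.2] T [ 0.01 -0.04 -0.03] w 0.727 q [-0.11  0.6   0.75  1.6  -0.44  1.12  1.07]
```

```bash
python3 -m pendant '[[[0,0,0],[0,0,0],110],[[0,0,0],[0,0,0],140],[[0,0,0],[0,0,0],170]]' 80; python3 st.py;  python3 -m pendant '[[[0,0,0],[0,0,0],180],[[0,0,0],[0,0,0],180]]'; python3 st.py
```

```text
clock: 10.72
position: [0.566, -0.3117, 0.0971]
ee_rot: [0.987, 0.161, -0.001, 0.001]
ft_force: [1.7, 0.0, -4.3]
grip_width: 0.453
t 10.72 pos [ 566.  -311.7   97.1] jaw 18.5 z [-0.002 -0.002 -1.   ] F [ 1.7  0.  -4.3] T [ 0.04 -0.42  0.03] w 0.453 q [-0.11  0.6   0.75  1.6  -0.44  1.12  1.07]
clock: 10.98
position: [0.5661, -0.3117, 0.097]
ee_rot: [0.987, 0.161, -0.001, 0.001]
ft_force: [-0.6, 0.8, -1.1]
grip_width: 0.45
t 10.97 pos [ 566.1 -311.7   97. ] jaw 18.5 z [-0.002 -0.002 -1.   ] F [-0.6  0.8 -1.1] T [-0.04  0.09 -0.02] w 0.45 q [-0.11  0.6   0.75  1.6  -0.44  1.12  1.07]
```

```bash
python3 -m pendant '[[[0,0,0],[0,0,4],180],[[0,0,0],[0,0,6],180]]'; python3 st.py
```

```text
clock: 11.22
position: [0.5657, -0.3119, 0.097]
ee_rot: [0.969, 0.248, -0.001, 0.001]
ft_force: [-1.8, -0.1, -1.5]
grip_width: 0.457
t 11.22 pos [ 565.7 -311.9   97. ] jaw 28.7 z [-0.002 -0.002 -1.   ] F [-1.8 -0.1 -1.5] T [ 0.03  0.21 -0.36] w 0.457 q [-0.09  0.59  0.71  1.6  -0.41  1.11  1.23]
```

```bash
python3 -m pendant '[[[0,0,0],[0,0,6],180],[[0,0,0],[0,0,6],180]]'; python3 st.py
```

```text
clock: 11.48
position: [0.5653, -0.3121, 0.0971]
ee_rot: [0.937, 0.35, -0.001, 0.001]
ft_force: [-1.4, 0.5, -1.2]
grip_width: 0.448
t 11.47 pos [ 565.3 -312.1   97.1] jaw 41.0 z [-0.002 -0.002 -1.   ] F [-1.4  0.5 -1.2] T [-0.03  0.03 -0.29] w 0.448 q [-0.06  0.57  0.67  1.6  -0.38  1.11  1.42]
```

```bash
python3 -m pendant '[[[0.05,0.03,0],[0,0,6],180],[[0.05,0.03,0],[0,0,6],180]]'; python3 st.py
```

```text
clock: 11.72
position: [0.565, -0.3124, 0.097]
ee_rot: [0.894, 0.448, -0.002, 0.001]
ft_force: [-3.8, -0.6, -1.0]
grip_width: 0.452
t 11.72 pos [ 565.  -312.4   97. ] jaw 53.3 z [-0.003 -0.003 -1.   ] F [-3.8 -0.6 -1. ] T [0.09 0.38 0.07] w 0.452 q [-0.03  0.56  0.62  1.6  -0.35  1.1   1.61]
```

```bash
python3 -m pendant '[[[0,0,0],[0,0,6],180],[[0,0,0],[0,0,6],180]]'; python3 st.py; python3 - <<'E'
from m import *
c=snap('side'); save(cv2.resize(c['pixels'][110:220,170:280],None,fx=5.4,fy=5.4,interpolation=cv2.INTER_CUBIC),'side8')
E
```

```text
clock: 11.98
position: [0.5647, -0.3129, 0.097]
ee_rot: [0.84, 0.542, -0.002, 0.001]
ft_force: [-1.3, -1.1, -2.4]
grip_width: 0.454
t 11.97 pos [ 564.7 -312.9   97. ] jaw 65.7 z [-0.002 -0.004 -1.   ] F [-1.3 -1.1 -2.4] T [ 0.16 -0.17  0.27] w 0.454 q [ 0.    0.55  0.58  1.6  -0.32  1.09  1.81]
```

View pics/side8.png

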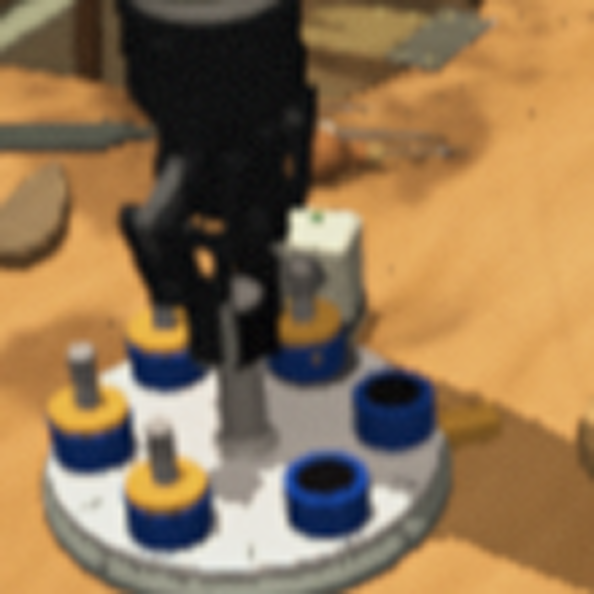

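```bash
python3 -m pendant '[[[0,0,0],[0,0,6],180],[[0,0,0],[0,0,5.5],180]]'; python3 st.py
```

```text
clock: 12.28
position: [0.5646, -0.3133, 0.097]
ee_rot: [0.78, 0.626, -0.002, 0.001]
ft_force: [-0.2, -1.2, -2.9]
grip_width: 0.45
t 12.28 pos [ 564.6 -313.3   97. ] jaw 77.5 z [-0.001 -0.004 -1.   ] F [-0.2 -1.2 -2.9] T [ 0.22 -0.17 -0.12] w 0.45 q [ 0.04  0.54  0.53  1.59 -0.29  1.09  2.  ]
```

```bash
python3 -m pendant '[[[0,0,0],[0,0,1],180]]'; python3 st.py; python3 -m pendant '[[[0,0,0],[0,0,0],140],[[0,0,0],[0,0,0],100],[[0,0,0],[0,0,0],70],[[0,0,0],[0,0,0],70]]'; python3 st.py
```

```text
clock: 12.4
position: [0.5646, -0.3134, 0.097]
ee_rot: [0.775, 0.632, -0.002, 0.001]
ft_force: [-0.9, -0.5, -1.3]
grip_width: 0.452
t 12.4 pos [ 564.6 -313.4   97. ] jaw 78.5 z [-0.001 -0.004 -1.   ] F [-0.9 -0.5 -1.3] T [ 0.29 -0.1  -0.1 ] w 0.452 q [ 0.04  0.54  0.53  1.59 -0.29  1.09  2.01]
clock: 12.9
position: [0.5653, -0.3135, 0.0977]
ee_rot: [0.776, 0.63, -0.002, 0.002]
ft_force: [-0.2, -0.4, 0.2]
grip_width: 0.725
t 12.9 pos [ 565.3 -313.5   97.7] jaw 78.2 z [ 0.    -0.005 -1.   ] F [-0.2 -0.4  0.2] T [ 0.03 -0.02  0.02] w 0.725 q [ 0.04  0.54  0.53  1.59 -0.29  1.09  2.01]
```

Straight up, then away from the view of both cameras.

```bash
python3 -m pendant '[[[0,0,1.5],[0,0,0],70],[[0,0,5],[0,0,0],70],[[0,0,5],[0,0,0],70],[[0,2,4],[0,0,0],70],[[-1,5.5,0],[0,0,0],70],[[-1,6,0],[0,0,0],70],[[-1,6,0],[0,0,0],70],[[-1,6,0],[0,0,0],70],[[-1,6,0],[0,0,0],70],[[-1,5,0],[0,0,0],70]]'; python3 st.py; python3 - <<'E'
from m import *
for n,r in [('side',(170,150,110,75)),('top',(240,100,160,120))]:
    c=snap(n); x,y,w,h=r; save(c['pixels'],n+'9f'); save(cv2.resize(c['pixels'][y:y+h,x:x+w],None,fx=5,fy=5,interpolation=cv2.INTER_CUBIC),n+'9')
    roi=(262,115,400,215) if n=='top' else (165,150,260,220)
    for b,st,ce in blobs(c,(18,110,80),(32,255,255),roi): print(n,st,ce,circ(c,ell(b),.051))
E
```

```text
clock: 14.15
position: [0.5015, 0.0555, 0.2701]
ee_rot: [0.78, 0.626, 0.003, 0.007]
ft_force: [0.8, 0.6, 0.0]
grip_width: 0.729
t 14.15 pos [501.5  55.5 270.1] jaw 77.5 z [ 0.014 -0.008 -1.   ] F [0.8 0.6 0. ] T [-0.01 -0.09  0.04] w 0.729 q [-0.55  0.03  0.36  1.77 -0.    1.33  1.16]
side [250 150  10  11  60] [255.53333333 154.01666667] (array([ 0.4624, -0.4446,  0.0248]), array([ 465.7, -443.8,   27.3]))
side [165 153  32  22 137] [179.32116788 164.02919708] (array([ 0.6763, -0.4098,  0.0504]), array([ 666.7, -401.4,   55.6]))
side [189 156  19  22 128] [197.765625  169.4609375] (array([ 0.6086, -0.3904,  0.0431]), array([ 608.9, -389.8,   51.3]))
side [165 158   4   8  16] [165.9375 161.5   ] (array([ 0.7224, -0.412 ,  0.0232]), array([ 707.6, -414.6,   17.7]))
side [249 168  11  25 146] [255.05479452 180.85616438] (array([ 0.4382, -0.325 ,  0.0517]), array([ 463.3, -325.8,   52.5]))
side [179 185  15   9  90] [185.97777778 189.04444444] (array([ 0.6348, -0.2916,  0.0185]), array([ 635.2, -292.1,   19.8]))
side [165 191  13   8  33] [171.78787879 194.24242424] (array([ 0.6681, -0
[... 962 characters left out ...]
68.06329114] (array([ 0.556 , -0.3771,  0.0176]), array([ 556.2, -377.3,   18. ]))
top [262 162  10  15 108] [266.00925926 170.30555556] (array([ 0.5467, -0.201 ,  0.0161]), array([ 547.8, -203.9,   18.8]))
top [272 184  41  31 267] [291.05992509 203.80524345] (array([ 0.5086, -0.2804,  0.0604]), array([ 480.7, -262.3,   53.2]))
top [337 200  23  15 128] [349.171875  208.9296875] (array([ 0.4633, -0.3837,  0.022 ]), array([ 461.7, -383.6,   25.5]))
top [312 203  20  12 123] [323.68292683 209.70731707] (array([ 0.4581, -0.3278,  0.0185]), array([ 457. , -326.6,   21.2]))
top [265 207  15   8  55] [271.83636364 211.32727273] (array([ 0.4528, -0.2171,  0.0133]), array([ 454.1, -218.9,   16.2]))
```

View pics/top9.png

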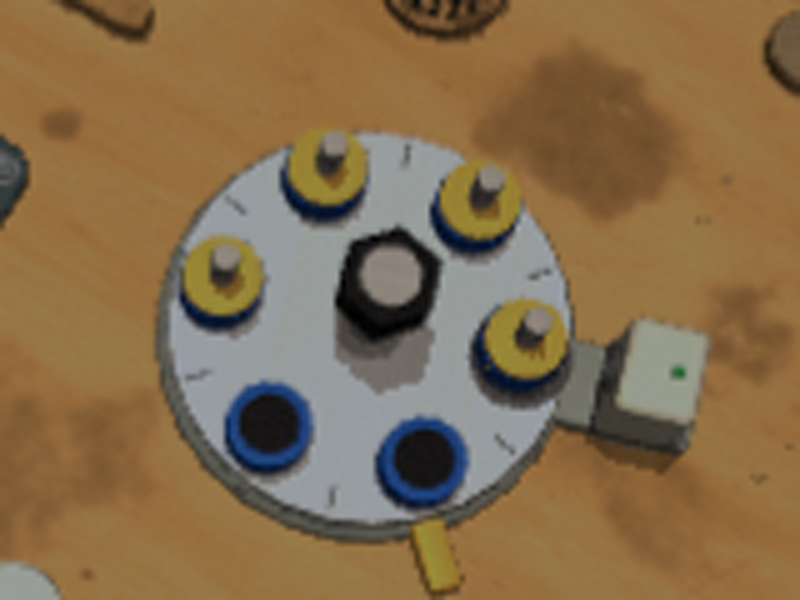

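View pics/side9f.png

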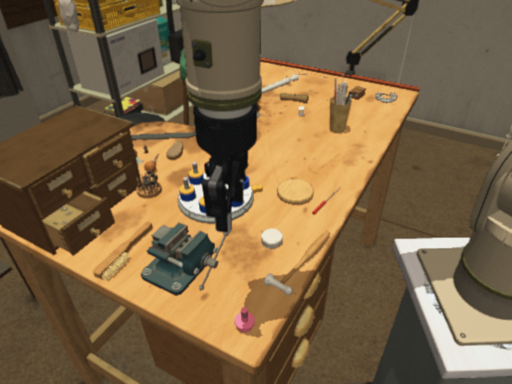

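```bash
python3 -m pendant '[[[0,0,0],[0,0,0],70],[[0,0,0],[0,0,0],70]]'; python3 - <<'E'
from h import *
c=snap('top')
for k,v in dict(tin=(243,224),disc=(320,256),ham=(183,225),stem=(347,164),stemref=(338,136)).items(): print(k,np.round(pts(c,v)[0],4))
print(manip.hand_in())
E
```

```text
clock: 14.5
position: [0.5015, 0.0581, 0.2715]
ee_rot: [0.778, 0.628, 0.004, 0.007]
ft_force: [0.3, 0.5, -0.5]
grip_width: 0.727
tin [ 0.428  -0.1548  0.0167]
disc [ 0.3616 -0.3276  0.0151]
ham [ 0.4225 -0.0201  0.0138]
stem [ 0.556  -0.3768  0.0805]
stemref [ 0.6182 -0.3574  0.0811]
the job is handed in; nothing more can be done
None
```

The holder is in its sleeve at the reading head, the knob has been turned one click, and the job is handed in at 14.5 s on the clock.

**What I did:**
- I gripped the loose brass holder by its stem and left the pink look-alike alone.
- The first try touched the sleeve rim, so I shifted about 3.5 mm in -y, found the bore, and pressed the holder past its catch. The readings were about 8–12 N at the catch and at most 18 N with the flange down.
- I let go, gripped the knob and turned the wheel about 60° anticlockwise in one direction. Then I released it and moved the arm clear.

**What the last checks showed:**
- **Holder seated:** its stem top reads 80.5 mm over the bench, against 81.1 mm for a neighbouring fixed holder. The flange lies on the sleeve rim.
- **Wheel on its click:** in the top view the holder faces the reading head. The three other holders moved one place round, and two of them now sit within 0.5 mm of where the holders ahead of them were. The third I could not compare as exactly.
- **Bystanders:** the tin, disc and hammer read within about 1 mm of their starting places in x and y. Their heights differed by up to 5 mm (hammer 19 to 14 mm). I put this down to depth noise and did not check further.
- **Disagreements:** the two cameras differed by 1–4 mm on where the sleeve lay, which feeling for the bore settled. In the final side view the arm partly hid the wheel, so the end check rests on the top view.

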